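Consolidate the vial trays and lay out the labelling tools

ROBOT

A 6-joint arm with a two-finger parallel gripper is mounted at the origin on a cart in front of the work surface, level with it; the furniture and walls round the work are solid. World frame = base frame: x ahead of the robot, y to its left, z up, the work surface at z = 0. Lengths are in m, angles in rad, forces in N, time in s.
With the tool pointing down it reaches from about 0.25 to 0.725 m from the base axis. Payload 4 kg.
Tool frame: the origin (TCP) lies midway between the tips of the shut fingers; the grasp point (between the pads) lies 19 mm behind it; z points along the fingers, x is the direction in which the jaws open and shut, and the axes are right-handed (so a half turn about z gives the same grasp; the last joint's range is limited). The gripper opens to 85 mm and grips with 20 to 120 N. Pads are 22 mm wide; open, the fingers measure 114 mm over their backs; the gripper's body (76 mm by 85 mm) begins 54 mm behind the grasp point. The pads swing forward as they close: fully open they stand 13 mm farther back than shut.
Start: joints at [-1.184, 0.241, 0.005, 1.335, 0, 1.571], TCP at [0.189, -0.463, 0.231] pointing down, gripper open.
Joint ranges: [-2.72, 2.72], [-1.05, 1.87], [-1.09, 1.28], [-1.99, 2.15], [-1.42, 1.44], [-3.14, 3.14]. Speed limits (rad/s): [2.79, 2.79, 3.14, 3.14, 3.14, 3.14].

INTERFACE

Orientations are given as a unit quaternion [x, y, z, w].
In Python, from workcell import bot gives the robot as it stands.
- The arm moves only by the tool drive_tool, never from a script. Its argument "rows" is text: rows parted by semicolons, each of 5 numbers parted by spaces: the finger opening in mm, from 0 to 85.4, then the shift along the tool's x, y, z in mm, then the turn about the tool's z in rad. A call has 1 to 12 rows; each row shifts and turns the commanded pose from where the row before left it, along the tool's axes as they then stand; what a row does not reach is not made up. A row lasts 1/10 s, in which the tool goes at most 50 mm and 8.59 degrees, less where a joint would pass 70% of its speed; a pose out of reach is approached as far as the arm can. A call is refused whole if a number of a shift passes 50 or a number of a turn 0.15, either way. A call with a gripper value outside its range is refused whole. The fingers move at their own pace and stop on an object; the grip force is fixed at half the most. Time passes only in rows, so rows that do not move let the fingers close. It gives the time, the measured TCP pose, the force and the opening at its end, in the units of the state.
- bot.get_obs(): the state, without advancing time (a new reading comes with each control period).
- bot.camera(name): name is "scene" or "side" or "wrist"; returns a dict with "image" (420x560x3 uint8, red, green, blue), "vertical_fov" (degrees; the focal length in pixels is half the picture's height over the tangent of half this angle, whatever the lens; pixels are square), "cx", "cy" (the principal point, pixels), "R" (3x3) and "t" (3): a world point X has camera coordinates R X + t; the wrist camera has in their place "tool_from_camera" (4x4, takes a point from camera to tool coordinates, whose origin is the TCP and whose axes are the tool frame's). Camera axes: x right, y down, z forward; pixel columns grow to the right and rows downward; lengths in m; the calibration is good to about 2 mm. A picture is of the moment at which its call begins: read the wrist's pose just before it. There is no depth.
- bot.job_done(): hands the job in, once; it reports no verdict.
The state is a dict: "clock": time; "joint_pos": joint angles; "joint_vel": joint speeds; "tau": joint torques, N m; "eef_pos": TCP position; "tool_rot": TCP orientation; "ft_force": force on the tool from outside, world axes, zero at the start; "ft_torque": the same for the moment, N m; "grip_width": finger opening in m.
Only numpy, scipy, OpenCV 4.12 (cv2) and the standard library are available. Lean on these libraries where they do the work, as an engineer would, in place of code of your own. Each camera call takes 0.05 s, during which the arm holds its last target. There are 200 camera calls.

TASK

Three identical black trays stand here: one holds two vials, the other two hold one each. First move the two single vials into the free bays of the two-vial tray so that it is full, each lying across its own bay like its neighbours, and leave that tray where it stands; then stack the two emptied trays squarely, one on top of the other. Finally lay the thick marker along the left side of the full tray and the forceps along its right side (left and right as the robot sees it), each on the table, parallel to the tray, centred on its length and about 3 cm clear of it.

Things in the scene. Friction and masses are not known exactly. Their poses are not given: they have to be found in the camera images.
- tray_keep: Black plastic tray, 176 mm long (x, away from the robot) by 60 wide (y, to the left); origin: centre of underside. Three alike, 0.12 kg. Floor 6 mm thick; 4 bays at x = -60, -20, 20, 60 mm, split by ridges 4 wide, 2.5 high; end walls 8 thick, 24 high; long sides open but for ears (see tray_p). Starts with two vials, at x = -60 and 60.
- tray_p: Black plastic tray, 176 mm long (x, away from the robot) by 60 wide (y, to the left); origin: centre of underside. Three alike, 0.12 kg. Gripped at its two ears mid-length, 22 mm along x, outer faces 60 mm apart (y = +-30), top 20 mm up. A tray set on top rests on the end walls, 24 mm higher. Starts with one vial, in the bay at x = +20 mm.
- tray_q: Black plastic tray, 176 mm long (x, away from the robot) by 60 wide (y, to the left); origin: centre of underside. Three alike, 0.12 kg. Gripped at its two ears mid-length, 22 mm along x, outer faces 60 mm apart (y = +-30), top 20 mm up. A tray set on top rests on the end walls, 24 mm higher. Starts with one vial, in the bay at x = -20 mm.
- vial_p: Cryovial lying on its side across the bay, 13 mm wide and high, 48 mm long along its y (screw cap at -y); it does not roll; origin: centre of its underside. The single vial that starts in tray_p.
- vial_q: Cryovial lying on its side across the bay, 13 mm wide and high, 48 mm long along its y (screw cap at -y); it does not roll; origin: centre of its underside. The single vial that starts in tray_q.
- vial_k1: Cryovial lying on its side across the bay, 13 mm wide and high, 48 mm long along its y (screw cap at -y); it does not roll; origin: centre of its underside. Already in tray_keep, in the bay at x = -60 mm; it stays there.
- vial_k2: Cryovial lying on its side across the bay, 13 mm wide and high, 48 mm long along its y (screw cap at -y); it does not roll; origin: centre of its underside. Already in tray_keep, in the bay at x = +60 mm; it stays there.
- marker: Thick marker pen with white barrel and black cap, lying on the table: 134 mm long along its y (cap at -y), 18 mm wide (x), 19 mm high; does not roll; origin: middle of its length, at the underside. Best gripped at the middle, across x.
- forceps: Slim steel dissecting forceps, closed and rigid, lying on the table: 104 mm long along its y, 15 mm wide (x), 10 mm high; origin: middle of its length, at the underside. Best gripped at the middle, across x.
Things that resemble listed ones, but are neither listed nor needed, are in the scene too. Of the things that look like the forceps, the smaller one is meant.

How it is judged:
By the outcome, as a careful person would: the job done as asked, in the order asked, and still so for the second after the job is handed in, with the robot touching nothing.
It also fails if it takes over 128 s, if anything falls off the work surface, if the arm or the gripper's body presses on something with over 40 N, if the wrist force passes 120 N, or if a joint passes its speed limit or range.

## Working session

There is one attempt and no reset: what is moved stays moved. The work goes in short steps, Python scripts to look and compute and a tool call to move; the robot and the scene stay as the last step left them, time stands still between calls to the robot, and variables do not carry over. Pictures are saved under pics/ and viewed, about 12 in all and at most 16, crops included, and the job is handed in when it is done.

Besides the shell and the picture viewer there is one more tool, called after "Request:" by a JSON object that holds its "op" and its "data". drive_tool: Moves the arm, as the interface text tells. Its arguments: {"type":"object","properties":{"rows":{"type":"string"}},"required":["rows"]}

```bash
mkdir -p pics; ls
cat > h.py <<'E'
import numpy as np, cv2
from workcell import bot
from scipy.spatial.transform import Rotation as Ro
def K(c):
    f=210/np.tan(np.radians(c["vertical_fov"])/2); return f,c["cx"],c["cy"]
def snap(name,fn=None):
    o=bot.get_obs(); c=bot.camera(name)
    if name=="wrist":
        T=np.eye(4);T[:3,:3]=Ro.from_quat(o["tool_rot"]).as_matrix();T[:3,3]=o["eef_pos"]
        W=T@np.array(c["tool_from_camera"]); c["C"]=W[:3,3]; c["Rw"]=W[:3,:3]
    else:
        R=np.array(c["R"]);c["Rw"]=R.T;c["C"]=-R.T@np.array(c["t"])
    if fn: cv2.imwrite(fn,c["image"][:,:,::-1])
    return c
def ray(c,u,v,z):
    f,cx,cy=K(c); d=c["Rw"]@np.array([(u-cx)/f,(v-cy)/f,1]); return c["C"]+d*(z-c["C"][2])/d[2]
def proj(c,X):
    f,cx,cy=K(c); p=c["Rw"].T@(np.array(X)-c["C"]); return p[0]/p[2]*f+cx,p[1]/p[2]*f+cy
E
python3 - <<'E'
from h import *
import pickle
for n in ["scene","side","wrist"]:
    c=snap(n,f"pics/{n}0.png"); pickle.dump(c,open(n+"0.pkl","wb")); print(n,c["C"],c["Rw"][:,2],K(c),[k for k in c])
print(bot.get_obs())
E
```

```text
pics
scene [-0.37983661  0.46511775  0.75912451] [ 0.71251551 -0.38896255 -0.58397756] (np.float64(508.5222981055952), 273.3303085745919, 215.96599968232036) ['image', 'vertical_fov', 'cx', 'cy', 'R', 't', 'Rw', 'C']
side [0.21128303 1.26993535 0.73657883] [ 0.17911764 -0.86020982 -0.47744731] (np.float64(472.6275963368135), 287.88438853559404, 202.40797050256037) ['image', 'vertical_fov', 'cx', 'cy', 'R', 't', 'Rw', 'C']
wrist [ 0.26701317 -0.42994058  0.37300179] [-0.30285044 -0.12148896 -0.94526295] (np.float64(360.1114685847071), 278.19737798963484, 212.58826448832406) ['image', 'vertical_fov', 'cx', 'cy', 'tool_from_camera', 'C', 'Rw']
{'clock': 0.15, 'joint_pos': array([-1.18399880e+00,  2.41225007e-01,  4.00445357e-03,  1.33519685e+00,
        1.27270660e-05,  1.57080226e+00]), 'joint_vel': array([ 0.00011503, -0.00173223,  0.00522644,  0.00066247, -0.00017138,
        0.00123056]), 'tau': array([-4.38250454e-04, -3.72633827e+01,  2.52638894e+01,  1.24101926e-02,
        5.95105234e-05, -2.69579409e-06]), 'eef_pos': array([ 0.18843017, -0.46260371,  0.23061376]), 'tool_rot': array([ 8.29824699e-01, -5.58023577e-01, -6.69057118e-04, -4.57576594e-04]), 'ft_force': array([ 0.04312409,  0.01940152, -0.3891359 ]), 'ft_torque': array([ 0.0238507 , -0.04700796, -0.00383295]), 'grip_width': 0.08527419824504087}
```

View pics/scene0.png

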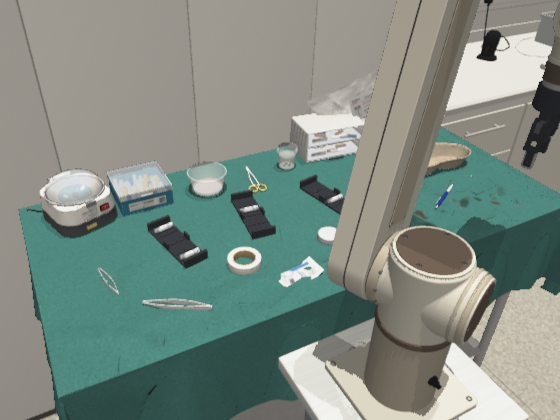

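View pics/side0.png

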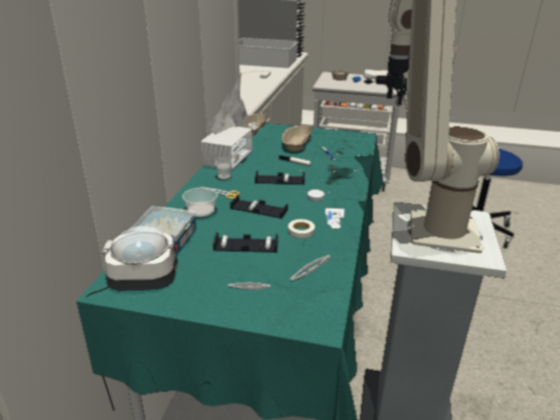

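The scene view shows the two-vial tray at about (177,241), the single-vial trays at (252,213) and (325,195, partly hidden), the small forceps at (108,280) and its larger double at (177,305). In the side view the marker is near (294,160) and a blue pen near (328,153).

Run:
```python
from h import *
import pickle
s=pickle.load(open("scene0.pkl","rb"));d=pickle.load(open("side0.pkl","rb"))
for n,c,boxes in [("scene",s,dict(keep=(145,210,210,268),mid=(228,188,278,240),right=(296,172,350,215),fs=(92,262,122,296),fb=(138,294,216,316))),("side",d,dict(keep=(212,230,281,254),mid=(229,198,290,219),right=(252,169,308,187),mark=(275,152,314,166),fs=(225,278,275,294),fb=(287,252,333,281)))]:
    im=c["image"]; 
    for k,(a,b,e,f) in boxes.items():
        p=im[b:f,a:e].astype(int)
        if k[0] in "fm" and k!="mid": m=(p[...,0]>110)
        else: m=(p.max(2)<38)
        m=cv2.morphologyEx(m.astype(np.uint8),cv2.MORPH_CLOSE,np.ones((5,5)))
        nn,l,st,ce=cv2.connectedComponentsWithStats(m); 
        i=1+np.argmax(st[1:,4]); ys,xs=np.where(l==i); (cx,cy),(w,h),ang=r=cv2.minAreaRect(np.c_[xs,ys].astype(np.float32))
        bx=cv2.boxPoints(r); 
        q=[ray(c,x+a,y+b,0.012 if k in("keep","mid","right") else .008)[:2].round(3) for x,y in bx]
        pt=np.array([ray(c,x+a,y+b,.01)[:2] for x,y in zip(xs,ys)]); 
        mu=pt.mean(0); ev=np.linalg.eigh(np.cov((pt-mu).T))[1][:,1]; pr=(pt-mu)@ev
        print(n,k,st[i,4],mu.round(3),"ang",np.degrees(np.arctan2(ev[1],ev[0])).round(1),"len",np.ptp(pr).round(3))
v=np.hstack([cv2.resize(d["image"][140:300,200:340],None,fx=3.2,fy=3.2,interpolation=2)])
cv2.imwrite("pics/crop1.png",v[:,:,::-1])
```

```text
scene keep 105 [0.461 0.206] ang 102.9 len 0.059
scene mid 9 [0.568 0.039] ang 169.3 len 0.022
scene right 20 [ 0.547 -0.184] ang 169.4 len 0.03
scene fs 212 [0.482 0.391] ang -170.5 len 0.106
scene fb 578 [0.351 0.282] ang 57.3 len 0.143
side keep 36 [0.542 0.245] ang 121.7 len 0.023
side mid 40 [0.653 0.008] ang 86.4 len 0.064
side right 35 [ 0.55  -0.204] ang 100.7 len 0.067
side mark 110 [ 0.507 -0.378] ang 150.2 len 0.105
side fs 201 [0.484 0.395] ang -167.9 len 0.102
side fb 281 [0.356 0.29 ] ang 59.4 len 0.152
```

View pics/crop1.png

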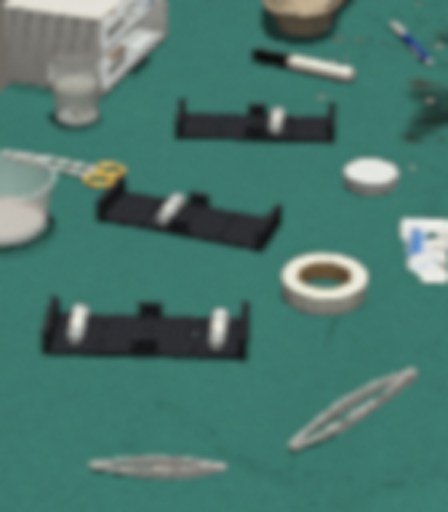

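View pics/wrist0.png

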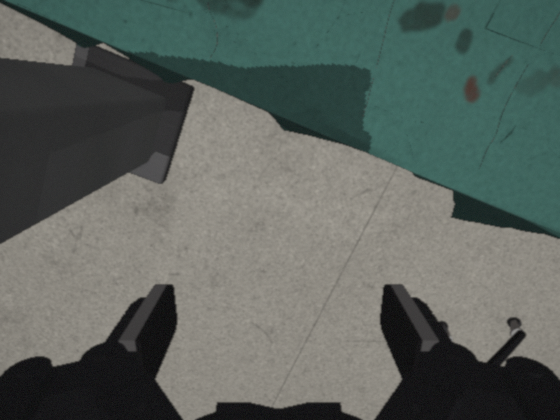

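The crop shows the trays clearly: keep has vials at both ends, the middle tray's vial lies on its far side of the ears (tray_p), and the right tray's vial lies on the near side (tray_q). The marker is at crop (303,65), the small forceps at (158,466). The first wrist view shows only the table edge and floor.

Run:
```python
from h import *
import pickle
s=pickle.load(open("scene0.pkl","rb"));d=pickle.load(open("side0.pkl","rb"))
f=lambda u,v,z:ray(d,200+u/3.2,140+v/3.2,z)[:2]
for n,a,b in [("keep",(43,356),(246,359)),("mid",(98,217),(262,248)),("right",(178,138),(335,141))]:
    A=f(*a,0);B=f(*b,0); e=(A-B)/np.linalg.norm(A-B); c=(A+B)/2+.03*np.array([e[1],-e[0]])
    print(n,A.round(3),B.round(3),"len",np.linalg.norm(A-B).round(3),"yaw",np.degrees(np.arctan2(e[1],e[0])).round(1),"ctr",c.round(3), "scene px",np.round(proj(s,[*c,0.006])))
print("vial mid",f(173,205,.015),"vial right",f(277,119,.015),"keep vials",f(77,323,.015),f(218,327,.015))
print("marker",f(255,57,.01),f(353,73,.01)); print("tape",f(325,285,.02)); print("cap",f(371,175,.01))
m=snap("wrist")["image"]; print()
```

```text
keep [0.625 0.266] [0.456 0.229] len 0.173 yaw 12.6 ctr [0.547 0.218] scene px [176. 242.]
mid [0.656 0.024] [0.485 0.043] len 0.173 yaw -6.3 ctr [0.567 0.003] scene px [254. 214.]
right [ 0.628 -0.168] [ 0.459 -0.204] len 0.173 yaw 12.2 ctr [ 0.55  -0.215] scene px [330. 197.]
vial mid [0.58346346 0.00741396] vial right [ 0.52668218 -0.21183629] keep vials [0.60525171 0.23214168] [0.48554172 0.20849847]
marker [ 0.59274327 -0.38622434] [ 0.46877704 -0.36955634]
tape [0.40746212 0.12604624]
cap [ 0.40492545 -0.11505361]
```

```bash
cat >> h.py <<'E'
def go(x,y,z,yaw,o=None):
    """needed shift (mm, present tool axes) and turn about tool z so that jaw axis is along world yaw (deg, mod 180)"""
    o=o or bot.get_obs(); R=Ro.from_quat(o["tool_rot"]).as_matrix(); p=np.array(o["eef_pos"])
    d=R.T@(np.array([x,y,z])-p)*1000
    cur=np.degrees(np.arctan2(R[1,0],R[0,0])); t=(yaw-cur+90)%180-90
    print("at",p.round(4),"jaw yaw %.2f"%cur,"tilt",R[:,2].round(3),"j6 %.2f"%o["joint_pos"][5],"w %.4f"%o["grip_width"],"clk %.1f"%o["clock"])
    print("shift",d.round(1),"turn %.3f (or %.3f)"%(-np.radians(t),-np.radians(t-180*np.sign(t))))
E
python3 -c "
from h import *
go(.530,-.219,.15,12.2)"
```

```text
at [ 0.1884 -0.4627  0.2307] jaw yaw -67.84 tilt [-0.001  0.001 -1.   ] j6 1.57 w 0.0852 clk 0.2
shift [ -96.8 -408.3   80.8] turn -1.397 (or 1.745)
```

Request:
{"op": "drive_tool", "data": {"rows": "40 -10.8 -45.4 0 0;40 -10.8 -45.4 0 0;40 -10.8 -45.4 0 0;40 -10.8 -45.4 0 0;40 -10.8 -45.4 0 0;40 -10.8 -45.4 0 0;40 -10.8 -45.4 0 0;40 -10.8 -45.4 0 0;40 -10.4 -45.1 0 0;40 0 0 8 -0.14;40 0 0 8 -0.14;40 0 0 8 -0.14"}}

```text
clock: 1.4
eef_pos: [0.5305, -0.2186, 0.2064]
tool_rot: [0.929, -0.369, -0.001, 0.0]
ft_force: [-0.3, 0.3, -0.6]
grip_width: 0.04
```

Request:
{"op": "drive_tool", "data": {"rows": "40 0 0 8 -0.14;40 0 0 8 -0.14;40 0 0 8 -0.14;40 0 0 8 -0.14;40 0 0 8 -0.14;40 0 0 8 -0.14;40 0 0 8 -0.137;40 0 0 0 0;40 0 0 0 0"}}

```text
clock: 2.3
eef_pos: [0.53, -0.2193, 0.1511]
tool_rot: [0.994, 0.105, -0.0, -0.0]
ft_force: [1.0, -0.6, 0.8]
grip_width: 0.04
```

```bash
python3 -c "
from h import *
go(.530,-.219,.15,12.2)
c=snap('wrist','pics/w1.png')
import pickle;pickle.dump(c,open('w1.pkl','wb'))
print(proj(c,[.530,-.219,.019]))"
```

```text
at [ 0.53   -0.2193  0.1511] jaw yaw 12.04 tilt [-0.001  0.    -1.   ] j6 0.97 w 0.0400 clk 2.3
shift [ 0.  -0.3  1.1] turn -0.003 (or 3.139)
(np.float64(277.29458145036887), np.float64(200.91937353412763))
```

View pics/w1.png

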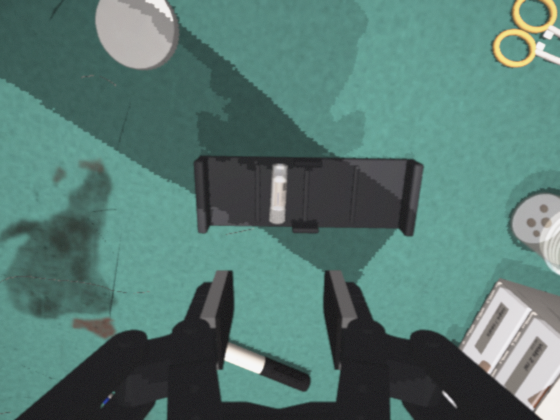

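The wrist view shows tray_q at the image centre, spanning about (197–420, 157–235). Its vial is at (279,193), just left of the ears, which matches tray_q. The marker is at (270,365), behind the fingers.

```bash
cat >> h.py <<'E'
def tray(c,guess,dbg=None,rmax=75):
    """tray nearest the guess in a wrist picture: centre, yaw and vials"""
    im=c["image"]; hsv=cv2.cvtColor(im,cv2.COLOR_RGB2HSV); g=np.array(proj(c,[*guess,.01]))
    dark=((im.max(2)<75)&(np.ptp(im.astype(int),axis=2)<22)).astype(np.uint8)
    dark[255:,90:470]=0
    # vial pixels joined in by closing
    m=cv2.morphologyEx(dark,cv2.MORPH_CLOSE,np.ones((19,19))); m=cv2.morphologyEx(m,cv2.MORPH_OPEN,np.ones((9,9)))
    n,l,st,ce=cv2.connectedComponentsWithStats(m); ok=[i for i in range(1,n) if st[i,4]>4000]
    i=min(ok,key=lambda i:np.linalg.norm(ce[i]-g)); t=(l==i).astype(np.uint8)
    cn=max(cv2.findContours(t,cv2.RETR_EXTERNAL,cv2.CHAIN_APPROX_NONE)[0],key=cv2.contourArea)
    box=cv2.boxPoints(cv2.minAreaRect(cn)); P=np.array([ray(c,*b,.018)[:2] for b in box])
    e=P[1]-P[0]; e2=P[2]-P[1]; L,W=np.linalg.norm(e),np.linalg.norm(e2)
    if W>L: e,L,W=e2,W,L
    if e[0]<0:e=-e
    print("tray ctr",P.mean(0).round(4),"yaw %.2f"%np.degrees(np.arctan2(e[1],e[0])),"LxW %.3f %.3f"%(L,W),"box",box.round().astype(int).tolist())
    hull=cv2.fillConvexPoly(np.zeros_like(t),cv2.convexHull(cn),1)
    v=((im.min(2)>95)&(hull>0)).astype(np.uint8); v=cv2.morphologyEx(v,cv2.MORPH_CLOSE,np.ones((9,9)))
    n,l,st,ce=cv2.connectedComponentsWithStats(v)
    for i in range(1,n):
        if st[i,4]<150: continue
        ys,xs=np.where(l==i); b=cv2.boxPoints(cv2.minAreaRect(np.c_[xs,ys].astype(np.float32)))
        Q=np.array([ray(c,*q,.016)[:2] for q in b]); a,b2=Q[1]-Q[0],Q[2]-Q[1]
        if np.linalg.norm(a)<np.linalg.norm(b2): a,b2=b2,a
        ex=e/np.linalg.norm(e); r=Q.mean(0)-P.mean(0)
        print("  vial",Q.mean(0).round(4),"axis %.1f"%(np.degrees(np.arctan2(a[1],a[0]))%180),"size %.3f %.3f"%(np.linalg.norm(a),np.linalg.norm(b2)),"in tray x,y mm",(1000*np.array([r@ex,r@[-ex[1],ex[0]]])).round(1))
E
python3 -c "
from h import *
import pickle;c=pickle.load(open('w1.pkl','rb'))
tray(c,(.55,-.215))"
```

```text
tray ctr [ 0.55   -0.2105] yaw 11.06 LxW 0.170 0.063 box [[193, 230], [194, 154], [415, 158], [414, 234]]
  vial [ 0.5296 -0.2144] axis 98.3 size 0.050 0.012 in tray x,y mm [-20.8   0.1]
```

Request:
{"op": "drive_tool", "data": {"rows": "30 0.7 -4.8 40 0.017;30 0 0 40 0;30 0 0 35 0;30 0 0 14 0;30 0 0 7 0;30 0 0 5 0;30 0 0 0 0;0 0 0 0 0;0 0 0 0 0;0 0 0 0 0;0 0 0 0 0"}}

```text
clock: 3.45
eef_pos: [0.531, -0.215, 0.0118]
tool_rot: [0.995, 0.098, 0.001, 0.001]
ft_force: [0.1, 0.2, 5.6]
grip_width: 0.01
```

Request:
{"op": "drive_tool", "data": {"rows": "0 0 0 0 0;0 0 0 0 0"}}

```text
clock: 3.65
eef_pos: [0.5311, -0.215, 0.0118]
tool_rot: [0.995, 0.098, 0.001, 0.001]
ft_force: [-0.5, -0.2, 5.7]
grip_width: 0.0097
```

```bash
python3 -c "
from h import *
go(.530,-.219,.15,12.2)
c=snap('wrist','pics/w2.png')
cv2.imwrite('pics/w2.png',cv2.resize(c['image'][100:400,130:430],None,fx=2,fy=2)[:,:,::-1])"
```

```text
at [ 0.5311 -0.215   0.0118] jaw yaw 11.22 tilt [ 0.003 -0.001 -1.   ] j6 0.99 w 0.0097 clk 3.6
shift [  -1.5    3.9 -138.2] turn -0.017 (or 3.125)
```

View pics/w2.png

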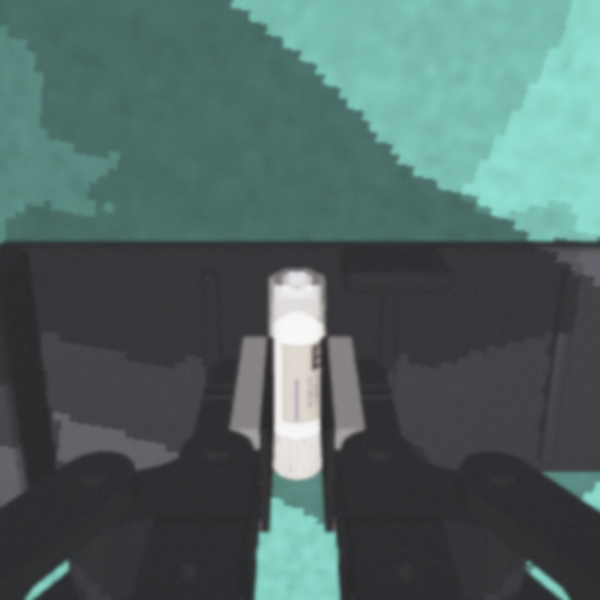

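The fingers sit centred on the vial; next step is lifting it and carrying it across.

Request:
{"op": "drive_tool", "data": {"rows": "0 0 0 -10 0;0 0 0 -40 0;0 0 0 -45 0;0 0 0 -45 0;0 9 -46 0 0;0 9 -46 0 0;0 9 -46 0 0;0 9 -46 0 0;0 9 -46 0 0;0 9 -46 0 0;0 9 -46 0 0;0 9 -46 0 0"}}

```text
clock: 4.9
eef_pos: [0.5284, 0.1622, 0.1509]
tool_rot: [0.995, 0.098, 0.0, 0.0]
ft_force: [1.4, 0.1, -0.4]
grip_width: 0.01
```

Request:
{"op": "drive_tool", "data": {"rows": "0 8 -44 0 -0.024;0 0 -9 0 0;0 0 0 0 0;0 0 0 0 0"}}

```text
clock: 5.3
eef_pos: [0.5259, 0.213, 0.1503]
tool_rot: [0.994, 0.11, -0.0, 0.0]
ft_force: [0.3, -1.1, -0.1]
grip_width: 0.0098
```

```bash
python3 -c "
from h import *
c=snap('wrist','pics/w3.png')
go(.5275,.2136,.15,12.6)
tray(c,(.547,.218))
print(bot.get_obs()['ft_force'])"
```

```text
at [0.5261 0.2125 0.1504] jaw yaw 12.51 tilt [-0.    -0.001 -1.   ] j6 1.74 w 0.0100 clk 5.3
shift [ 1.7 -0.8  0.4] turn -0.002 (or 3.140)
tray ctr [0.5487 0.2194] yaw 12.03 LxW 0.172 0.063 box [[195, 235], [195, 159], [419, 161], [418, 237]]
  vial [0.4874 0.2078] axis 100.5 size 0.049 0.012 in tray x,y mm [-62.4   1.4]
  vial [0.6065 0.2297] axis 102.3 size 0.051 0.013 in tray x,y mm [58.6 -2. ]
[-0.25375627 -0.91553559  0.40213888]
```

View pics/w3.png

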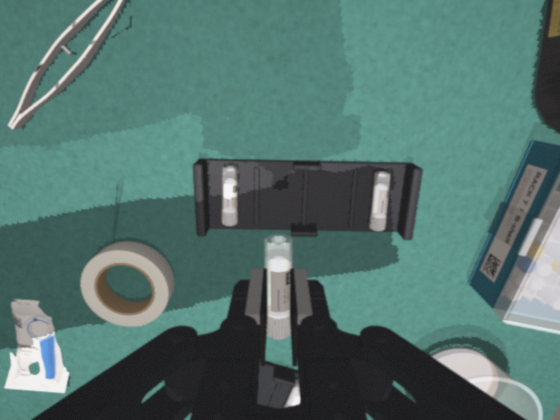

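The held vial is upright between the fingers at (279,290). The keep tray is at (195–419, 159–237), with ridges near columns 258, 305 and 353 and its vials at 230 and 381. The space on both long sides is clear, apart from the tape roll at (127,283).

```bash
python3 -c "
from h import *
c=snap('wrist'); im=c['image'].astype(int).sum(2)
print(im[205:218,235:375].mean(0).astype(int).tolist())
P=[ray(c,u,205,.0085)[:2] for u in (258,305,353)]
print(np.round(P,4))
Q=[ray(c,*q,.024)[:2] for q in ((195,159),(419,162),(195,237),(418,238))];print(np.round(Q,4))
"
```

```text
[448, 385, 275, 186, 169, 168, 168, 169, 168, 170, 167, 168, 168, 170, 168, 169, 168, 166, 158, 158, 172, 179, 170, 152, 150, 164, 168, 167, 167, 167, 167, 168, 167, 169, 168, 167, 167, 168, 167, 168, 166, 168, 167, 167, 168, 166, 168, 167, 169, 165, 165, 167, 167, 164, 166, 167, 165, 165, 167, 164, 165, 165, 165, 166, 166, 160, 151, 155, 175, 178, 166, 153, 160, 162, 165, 166, 163, 164, 165, 165, 166, 164, 165, 164, 165, 164, 165, 163, 164, 164, 165, 162, 163, 162, 162, 164, 163, 162, 162, 165, 163, 162, 163, 164, 162, 163, 162, 162, 162, 162, 163, 162, 159, 149, 141, 152, 168, 166, 156, 151, 157, 160, 160, 160, 161, 161, 160, 161, 162, 161, 160, 160, 157, 150, 158, 214, 330, 447, 537, 590]
[[0.5118 0.2027]
 [0.5499 0.2112]
 [0.5887 0.2199]]
[[0.4582 0.2331]
 [0.6232 0.2675]
 [0.4673 0.1701]
 [0.6437 0.2085]]
```

Request:
{"op": "drive_tool", "data": {"rows": "0 2.3 -1 40 0.009;0 0 0 40 0;0 0 0 35 0;0 0 0 12 0;0 0 0 6 0;0 0 0 4.5 0;0 0 0 0 0;0 0 0 0 0"}}

```text
clock: 6.2
eef_pos: [0.5295, 0.2158, 0.0144]
tool_rot: [0.994, 0.105, 0.001, -0.0]
ft_force: [0.5, 0.4, 0.4]
grip_width: 0.0099
```

Request:
{"op": "drive_tool", "data": {"rows": "26 0 0 0 0;26 0 0 0 0;26 0 0 0 0;26 0 0 -15 0;26 0 0 -40 0;26 0 0 -40 0;26 0 0 -40 0;26 0 0 0 0;26 0 0 0 0"}}

```text
clock: 7.1
eef_pos: [0.529, 0.2158, 0.1493]
tool_rot: [0.994, 0.105, 0.002, -0.0]
ft_force: [-0.5, -0.5, 0.0]
grip_width: 0.0262
```

```bash
python3 -c "
from h import *
c=snap('wrist','pics/w4.png')
tray(c,(.547,.218))
go(.5866,.0013,.15,-6.3)"
```

```text
tray ctr [0.5481 0.2197] yaw 12.10 LxW 0.172 0.063 box [[189, 163], [413, 163], [413, 238], [189, 238]]
  vial [0.4869 0.2076] axis 99.7 size 0.050 0.012 in tray x,y mm [-62.4   1.1]
  vial [0.5294 0.2172] axis 102.5 size 0.049 0.012 in tray x,y mm [-18.8   1.5]
  vial [0.6061 0.2297] axis 102.0 size 0.050 0.013 in tray x,y mm [58.8 -2.3]
at [0.5279 0.2153 0.1477] jaw yaw 12.09 tilt [-0. -0. -1.] j6 1.75 w 0.0259 clk 7.2
shift [ 12.6 221.6  -2.3] turn 0.321 (or -2.821)
```

Request:
{"op": "drive_tool", "data": {"rows": "40 2.5 44.5 0 0;40 2.5 44.5 0 0;40 2.5 44.5 0 0;40 2.5 44.5 0 0;40 2.6 43.6 0 0;40 0 0 0 0.107;40 0 0 0 0.107;40 0 0 0 0.107;40 0 0 0 0;40 0 0 0 0"}}

```text
clock: 8.15
eef_pos: [0.586, 0.0014, 0.1462]
tool_rot: [0.999, -0.054, -0.002, 0.0]
ft_force: [0.7, -0.4, 0.7]
grip_width: 0.0397
```

```bash
python3 -c "
from h import *
o=bot.get_obs(); c=snap('wrist','pics/w5.png')
tray(c,(.567,.003))
go(.5866,.0013,.012,-6.3)"
```

```text
tray ctr [0.5679 0.0106] yaw -6.09 LxW 0.175 0.064 box [[138, 153], [370, 153], [370, 232], [138, 232]]
  vial [0.5877 0.0109] axis 83.5 size 0.050 0.012 in tray x,y mm [19.6  2.4]
at [0.5862 0.0015 0.1466] jaw yaw -6.18 tilt [-0.002 -0.    -1.   ] j6 1.68 w 0.0400 clk 8.2
shift [7.000e-01 1.000e-01 1.346e+02] turn 0.002 (or -3.140)
```

Request:
{"op": "drive_tool", "data": {"rows": "30 0.5 -9.5 40 0;30 0 0 40 0;30 0 0 35 0;30 0 0 11 0;30 0 0 6 0;30 0 0 2.5 0;30 0 0 0 0;0 0 0 0 0;0 0 0 0 0;0 0 0 0 0;0 0 0 0 0"}}

```text
clock: 9.3
eef_pos: [0.59, 0.0107, 0.0152]
tool_rot: [0.998, -0.055, 0.002, -0.0]
ft_force: [-0.1, -0.1, 6.5]
grip_width: 0.0092
```

Request:
{"op": "drive_tool", "data": {"rows": "0 0 0 -10 0;0 0 0 -40 0;0 0 0 -45 0;0 0 0 -45 0;0 0 0 0 0"}}

```text
clock: 9.8
eef_pos: [0.5931, 0.0108, 0.1617]
tool_rot: [0.998, -0.055, 0.007, -0.001]
ft_force: [1.1, 0.2, 0.7]
grip_width: 0.0093
```

```bash
python3 -c "
from h import *
go(.568,.2225,.15,12.1)"
```

```text
at [0.5931 0.0108 0.1617] jaw yaw -6.30 tilt [ 0.015  0.    -1.   ] j6 1.70 w 0.0093 clk 9.8
shift [ -48.3 -207.6   11.4] turn -0.321 (or 2.820)
```

Request:
{"op": "drive_tool", "data": {"rows": "0 -9.7 -41.5 0 0;0 -9.7 -41.5 0 0;0 -9.7 -41.5 0 0;0 -9.7 -41.5 0 0;0 -9.5 -41.6 0 0;0 0 0 0 -0.107;0 0 0 0 -0.107;0 0 0 0 -0.107;0 0 0 0 0;0 0 0 0 0"}}

```text
clock: 10.8
eef_pos: [0.5631, 0.2223, 0.1533]
tool_rot: [0.995, 0.104, -0.0, 0.0]
ft_force: [-0.0, 0.5, -1.2]
grip_width: 0.0094
```

```bash
python3 -c "
from h import *
go(.567,.2225,.0145,12.1)
c=snap('wrist','pics/w6.png')
tray(c,(.547,.218))
print(bot.get_obs()['tool_rot'])
cv2.imwrite('pics/w6.png',c['image'][120:380,150:450,::-1])
"
```

```text
at [0.5631 0.2223 0.1533] jaw yaw 11.96 tilt [-0. -0. -1.] j6 1.74 w 0.0094 clk 10.8
shift [  3.9   0.6 138.8] turn -0.002 (or 3.139)
tray ctr [0.5478 0.2191] yaw 11.48 LxW 0.174 0.063 box [[145, 235], [146, 160], [370, 162], [369, 237]]
  vial [0.4878 0.208 ] axis 100.3 size 0.050 0.013 in tray x,y mm [-61.    1.1]
  vial [0.5302 0.2171] axis 102.4 size 0.050 0.012 in tray x,y mm [-17.6   1.5]
  vial [0.607  0.2299] axis 101.6 size 0.050 0.012 in tray x,y mm [60.2 -1.2]
[ 9.94546248e-01  1.04296446e-01 -1.07187500e-04  6.97265011e-06]
```

View pics/w6.png

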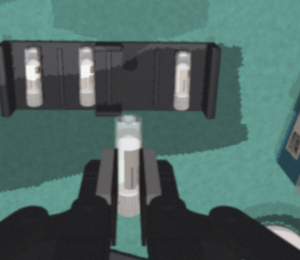

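The held vial is at about crop (128,165), lined up under the free third bay, and the other three bays are filled.

Request:
{"op": "drive_tool", "data": {"rows": "0 3.9 0.6 40 0;0 0 0 40 0;0 0 0 35 0;0 0 0 11 0;0 0 0 6 0;0 0 0 6 0;0 0 0 0 0;0 0 0 0 0"}}

```text
clock: 11.65
eef_pos: [0.5683, 0.2231, 0.0169]
tool_rot: [0.994, 0.105, 0.001, -0.0]
ft_force: [0.3, -0.5, -0.1]
grip_width: 0.0091
```

Request:
{"op": "drive_tool", "data": {"rows": "26 0 0 0 0;26 0 0 0 0;26 0 0 0 0;26 0 0 -15 0;26 0 0 -40 0;26 0 0 -40 0;26 0 0 -40 0;26 0 0 0 0;26 0 0 0 0"}}

```text
clock: 12.55
eef_pos: [0.5681, 0.223, 0.1519]
tool_rot: [0.994, 0.105, 0.002, -0.0]
ft_force: [0.4, -0.8, -0.7]
grip_width: 0.0257
```

```bash
python3 -c "
from h import *
c=snap('wrist','pics/w7.png')
tray(c,(.547,.218))
go(.568,.0075,.15,83.9)"
```

```text
tray ctr [0.5476 0.219 ] yaw 11.81 LxW 0.174 0.063 box [[138, 236], [138, 161], [363, 162], [363, 237]]
  vial [0.4877 0.2079] axis 100.8 size 0.050 0.013 in tray x,y mm [-60.9   1.5]
  vial [0.53  0.217] axis 102.6 size 0.050 0.012 in tray x,y mm [-17.6   1.7]
  vial [0.5688 0.2232] axis 102.5 size 0.051 0.012 in tray x,y mm [21.6 -0.2]
  vial [0.6066 0.23  ] axis 102.5 size 0.050 0.012 in tray x,y mm [60.  -1.3]
at [0.5669 0.2225 0.1502] jaw yaw 12.09 tilt [-0. -0. -1.] j6 1.73 w 0.0262 clk 12.6
shift [-4.400e+01  2.105e+02  2.000e-01] turn -1.253 (or 1.888)
```

Request:
{"op": "drive_tool", "data": {"rows": "80 -8.8 42.1 0 0;80 -8.8 42.1 0 0;80 -8.8 42.1 0 0;80 -8.8 42.1 0 0;80 -8.8 42.1 0 0;80 0 0 0 -0.14;80 0 0 0 -0.14;80 0 0 0 -0.14;80 0 0 0 -0.14;80 0 0 0 -0.14;80 0 0 0 -0.14;80 0 0 0 -0.14"}}

```text
clock: 13.8
eef_pos: [0.5667, 0.0076, 0.1479]
tool_rot: [0.826, 0.563, -0.002, -0.001]
ft_force: [-0.1, 0.1, -0.1]
grip_width: 0.0801
```

Request:
{"op": "drive_tool", "data": {"rows": "80 0 0 0 -0.14;80 0 0 0 -0.133;80 0 0 0 0;80 0 0 0 0"}}

```text
clock: 14.2
eef_pos: [0.5673, 0.0076, 0.1488]
tool_rot: [0.745, 0.667, -0.001, -0.001]
ft_force: [0.0, 0.1, 0.2]
grip_width: 0.0799
```

```bash
python3 -c "
from h import *
go(.568,.0095,.0,83.9)
c=snap('wrist','pics/w8.png')
tray(c,(.568,.01))"
```

```text
at [0.5673 0.0076 0.1488] jaw yaw 83.72 tilt [-0.003 -0.    -1.   ] j6 0.12 w 0.0799 clk 14.2
shift [  2.1   1.  148.8] turn -0.003 (or 3.138)
tray ctr [0.5472 0.0128] yaw -4.02 LxW 0.135 0.058 box [[240, 83], [321, 83], [321, 254], [240, 254]]
```

View pics/w8.png

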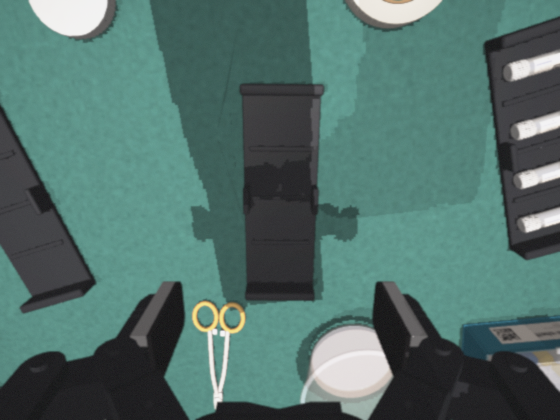

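Tray_p is empty and spans (240–322, 85–300), with its ears at (248,198) and (316,198). The bowl and scissors lie beyond its far end, and tray_q is at the left edge.

```bash
python3 -c "
from h import *
c=snap('wrist')
for q,z in (((248,198),.018),((316,198),.018),((241,86),.024),((322,86),.024),((247,299),.024),((315,299),.024),((250,289),.006),((312,289),.006)): print(q,ray(c,*q,z)[:2].round(4))
print('ears mid',(ray(c,248,198,.018)+ray(c,316,198,.018))/2)
"
```

```text
(248, 198) [ 0.5632 -0.0148]
(316, 198) [0.5691 0.0388]
(241, 86) [ 0.4798 -0.0079]
(322, 86) [0.4859 0.0486]
(247, 299) [ 0.6509 -0.0272]
(315, 299) [0.6572 0.0308]
(250, 289) [ 0.652  -0.0261]
(312, 289) [0.6581 0.0297]
ears mid [0.56614707 0.01196863 0.018     ]
```

Request:
{"op": "drive_tool", "data": {"rows": "80 3.9 -0.2 40 -0.002;80 0 0 40 0;80 0 0 40 0;80 0 0 16 0;80 0 0 8 0;80 0 0 5 0;80 0 0 0 0;0 0 0 0 0;0 0 0 0 0;0 0 0 0 0;0 0 0 0 0;0 0 0 0 0"}}

```text
clock: 15.5
eef_pos: [0.5701, 0.0115, 0.0032]
tool_rot: [0.743, 0.669, 0.001, 0.001]
ft_force: [-0.5, 0.9, 6.3]
grip_width: 0.0581
```

```bash
python3 -c "
from h import *
go(.5675,.0115,.05,83.8);print(bot.get_obs()['ft_force'])
c=snap('wrist','pics/w9.png')"
```

```text
at [0.5701 0.0115 0.0032] jaw yaw 83.99 tilt [ 0.004 -0.    -1.   ] j6 0.13 w 0.0581 clk 15.5
shift [ -0.2  -2.4 -46.8] turn 0.003 (or -3.138)
[-0.48866746  0.94038886  6.26777404]
```

Request:
{"op": "drive_tool", "data": {"rows": "0 0 0 -8 0;0 0 0 -30 0;0 0 0 -45 0;0 0 0 -45 0;0 0 0 -45 0;0 0 0 -45 0;0 -30 3 0 0;0 -31 3 0 0;0 -31 3 0 0;0 0 0 0 0;0 0 0 0 0"}}

```text
clock: 16.65
eef_pos: [0.5673, -0.0815, 0.2193]
tool_rot: [0.744, 0.668, -0.0, -0.0]
ft_force: [-0.9, -0.2, -0.4]
grip_width: 0.0584
```

```bash
python3 -c "
from h import *
go(.55,-.2115,.2,101.5)
c=snap('wrist','pics/w10.png')
import pickle;pickle.dump(c,open('w10.pkl','wb'))"
```

```text
at [ 0.5673 -0.0815  0.2193] jaw yaw 83.90 tilt [-0.001  0.001 -1.   ] j6 -0.04 w 0.0584 clk 16.6
shift [-131.2   -3.4   19.2] turn -0.307 (or 2.834)
```

View pics/w10.png

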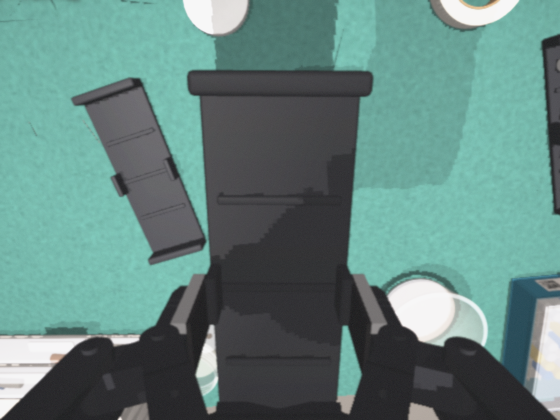

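The held tray spans (189–372) at its near end wall, square in the jaws. Tray_q is in clear view with end-wall corners near (73,99), (137,80), (204,242) and (151,263), and its ears at (119,184) and (172,168).

```bash
python3 -c "
from h import *
import pickle;c=pickle.load(open('w10.pkl','rb'))
im=c['image'].astype(int)
m=((im.max(2)<95)&(np.ptp(im,axis=2)<22)).astype(np.uint8); m[:,207:]=0; m[275:]=0
m=cv2.morphologyEx(m,cv2.MORPH_CLOSE,np.ones((7,7)))
n,l,st,ce=cv2.connectedComponentsWithStats(m);i=1+np.argmax(st[1:,4])
cn=cv2.findContours((l==i).astype(np.uint8),0,1)[0][0]
ap=cv2.approxPolyDP(cv2.convexHull(cn),5,True)[:,0];print(ap.tolist())
A=[ray(c,*q,.024)[:2] for q in ((74,99),(137,79),(204,242),(151,263))]
A=np.array(A);print(A.round(4),A.mean(0).round(4));e=(A[2]+A[3]-A[0]-A[1])/2;print('len',np.linalg.norm(e),'yaw',np.degrees(np.arctan2(e[1],e[0])))
E=np.array([ray(c,*q,.02)[:2] for q in ((119,184),(172,168))]);print('ears',E.round(4),E.mean(0).round(4))
# held tray: upper edge of near end wall, in tool frame
T=np.array(c['tool_from_camera']);f,cx,cy=K(c)
for u in (189,372):
    d=f*.060/183; p=T@np.array([(u-cx)/f*d,(71-cy)/f*d,d,1]); print('held end corner tool mm',(p[:3]*1000).round(1))
"
```

```text
[[130, 78], [142, 84], [205, 240], [200, 249], [151, 263], [73, 100]]
[[ 0.4738 -0.2539]
 [ 0.4633 -0.1939]
 [ 0.6236 -0.1622]
 [ 0.6413 -0.2212]] [ 0.5505 -0.2078]
len 0.16702094271465182 yaw 11.100717582600177
ears [[ 0.5556 -0.2352]
 [ 0.5454 -0.1806]] [ 0.5505 -0.2079]
held end corner tool mm [-28.1 -89.2 -15.7]
held end corner tool mm [ 31.9 -89.3 -15.8]
```

```bash
python3 -c "
from h import *
go(.5515,-.2097,.06,101.2)"
```

```text
at [ 0.5674 -0.0807  0.2193] jaw yaw 83.97 tilt [-0.001  0.001 -1.   ] j6 -0.04 w 0.0587 clk 16.7
shift [-130.    -2.2  159.2] turn -0.301 (or 2.841)
```

Request:
{"op": "drive_tool", "data": {"rows": "0 -43.4 -0.7 0 0;0 -43.3 -0.7 0 0;0 -43.3 -0.8 0 0;0 0 0 0 -0.1;0 0 0 30 -0.1;0 0 0 40 -0.101;0 0 0 40 0;0 0 0 35 0;0 0 0 14 0;0 0 0 0 0;0 0 0 0 0;0 0 0 0 0"}}

```text
clock: 17.9
eef_pos: [0.5535, -0.2099, 0.0621]
tool_rot: [0.634, 0.773, 0.001, 0.002]
ft_force: [0.0, -0.1, -0.4]
grip_width: 0.0585
```

```bash
python3 -c "
from h import *
go(.5515,-.2097,.028,101.2)
c=snap('wrist');d=snap('side')
a=c['image'][:260,100:460]; b=cv2.resize(d['image'][150:200,240:320],None,fx=6,fy=6,interpolation=2)
b=b[:,:]; w=max(a.shape[1],b.shape[1]); pad=lambda x:cv2.copyMakeBorder(x,0,0,0,w-x.shape[1],0)
cv2.imwrite('pics/w11.png',np.vstack([pad(a),pad(b)])[:,:,::-1])"
```

```text
at [ 0.5535 -0.2099  0.0621] jaw yaw 101.29 tilt [ 0.003 -0.001 -1.   ] j6 -0.56 w 0.0585 clk 17.9
shift [ 0.7 -2.  34.1] turn 0.002 (or -3.140)
```

View pics/w11.png

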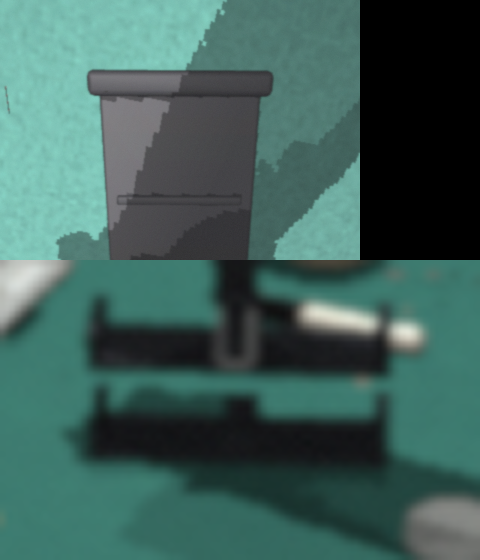

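The wrist strip shows the held tray square, with nothing of the lower tray protruding. In the side strip the upper tray spans crop x 90–388 and the lower about 86–388, so they are aligned lengthwise to about 2 mm.

Request:
{"op": "drive_tool", "data": {"rows": "0 0.7 -2 14 0;0 0 0 8 0;0 0 0 6 0;0 0 0 4 0;0 0 0 2 0;0 0 0 0 0;0 0 0 0 0"}}

```text
clock: 18.7
eef_pos: [0.5499, -0.2098, 0.0272]
tool_rot: [0.634, 0.773, 0.0, 0.0]
ft_force: [-3.5, 1.7, 5.3]
grip_width: 0.0582
```

```bash
python3 -c "
from h import *
go(.5515,-.2097,.028,101.2);print(bot.get_obs()['ft_force'])"
```

```text
at [ 0.5499 -0.2098  0.0272] jaw yaw 101.23 tilt [ 0. -0. -1.] j6 -0.56 w 0.0582 clk 18.7
shift [-0.2  1.6 -0.8] turn 0.001 (or -3.141)
[-3.45455632  1.68720439  5.27927766]
```

Request:
{"op": "drive_tool", "data": {"rows": "66 0 0 0 0;70 0 0 0 0;75 0 0 0 0;75 0 0 -15 0;75 0 0 -45 0;75 0 0 -45 0;75 0 0 -40 0;75 0 0 0 0;75 0 0 0 0"}}

```text
clock: 19.6
eef_pos: [0.5508, -0.2101, 0.1725]
tool_rot: [0.634, 0.773, 0.001, 0.002]
ft_force: [0.4, -0.1, -0.0]
grip_width: 0.0748
```

```bash
python3 -c "
from h import *
go(.53,-.378,.15,82.3)
c=snap('wrist');d=snap('side')
import pickle;pickle.dump(c,open('w12.pkl','wb'))
a=cv2.resize(c['image'][50:310,190:370],None,fx=1.6,fy=1.6); b=cv2.resize(d['image'][150:200,240:320],None,fx=6,fy=6,interpolation=2)
pad=lambda x:cv2.copyMakeBorder(x,0,420-x.shape[0],0,0,0)
cv2.imwrite('pics/w12.png',np.hstack([pad(a),pad(b)])[:,:,::-1])"
```

```text
at [ 0.5508 -0.2101  0.1725] jaw yaw 101.24 tilt [ 0.003 -0.001 -1.   ] j6 -0.56 w 0.0748 clk 19.6
shift [-160.6  -53.2   22.7] turn 0.331 (or -2.811)
```

View pics/w12.png

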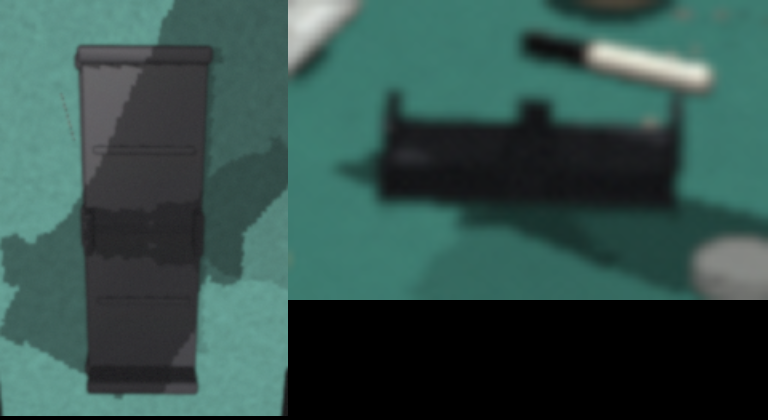

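The stack looks square from above, with no lower-tray edge showing either side. In the side strip the upper part sits at crop 390–682 and the lower at 380–672, so I'll check that against projections of an ideal stack.

```bash
python3 -c "
from h import *
import pickle;c=pickle.load(open('w12.pkl','rb'));d=pickle.load(open('side0.pkl','rb'))
y=np.radians(11.2);ex=np.array([np.cos(y),np.sin(y)]);ey=np.array([-ex[1],ex[0]]);o=np.array([.550,-.210])
for z in (0,.024,.048):
  for sx in (88,-88):
    P=o+sx/1e3*ex+.03*ey; u,v=proj(d,[*P,z]); Q=o+sx/1e3*ex-.03*ey;u2,v2=proj(c,[*P,z]);u3,v3=proj(c,[*Q,z])
    print(z,sx,'side crop px',round((u-240)*6+288),round((v-150)*6),' wrist crop',[round((a-b)*1.6) for a,b in ((u2,190),(v2,50),(u3,190),(v3,50))])
"
```

```text
0 88 side crop px 376 201  wrist crop [189, 355, 91, 354]
0 -88 side crop px 677 209  wrist crop [199, 49, 82, 49]
0.024 88 side crop px 375 164  wrist crop [192, 375, 88, 375]
0.024 -88 side crop px 678 172  wrist crop [203, 49, 77, 48]
0.048 88 side crop px 375 127  wrist crop [196, 398, 84, 398]
0.048 -88 side crop px 680 135  wrist crop [209, 48, 71, 47]
```

```bash
python3 -c "
from h import *
import pickle;d0=pickle.load(open('side0.pkl','rb'))['image'];d=snap('side')['image']
def ext(im,r):
    g=im[r,235:325].astype(float).sum(1); g=np.interp(np.arange(0,90,.1),np.arange(90),g); k=np.where(g<130)[0]
    return (235+k[0]/10,235+k[-1]/10) if len(k) else None
for r in range(164,187): print(r,'before',ext(d0,r),'now',ext(d,r))
"
```

```text
164 before None now None
165 before None now None
166 before None now None
167 before None now (np.float64(279.5), np.float64(281.7))
168 before None now (np.float64(257.0), np.float64(282.7))
169 before None now (np.float64(256.8), np.float64(283.0))
170 before None now (np.float64(256.8), np.float64(283.6))
171 before None now (np.float64(256.6), np.float64(304.0))
172 before None now (np.float64(256.3), np.float64(304.3))
173 before (np.float64(278.8), np.float64(281.0)) now (np.float64(256.1), np.float64(304.3))
174 before (np.float64(278.0), np.float64(281.9)) now (np.float64(255.9), np.float64(304.3))
175 before (np.float64(277.8), np.float64(282.0)) now (np.float64(255.4), np.float64(304.3))
176 before (np.float64(256.4), np.float64(282.0)) now (np.float64(254.6), np.float64(304.3))
177 before (np.float64(255.9), np.float64(281.3)) now (np.float64(254.2), np.float64(304.3))
178 before (np.float64(255.4), np.float64(302.5)) now (np.float64(254.1), np.float64(304.1))
179 before (np.float64(255.1), np.float64(303.1)) now (np.float64(254.1), np.float64(303.8))
180 before (np.float64(255.1), np.float64(303.3)) now (np.float64(254.6), np.float64(303.5))
181 before (np.float64(255.1), np.float64(303.3)) now (np.float64(255.0), np.float64(303.6))
182 before (np.float64(255.5), np.float64(303.3)) now (np.float64(255.3), np.float64(303.7))
183 before (np.float64(277.7), np.float64(303.0)) now (np.float64(264.7), np.float64(304.2))
184 before None now (np.float64(269.6), np.float64(304.5))
185 before None now (np.float64(272.3), np.float64(304.1))
186 before None now (np.float64(273.7), np.float64(286.4))
```

By ear and wall columns the upper tray sits about 3 mm toward the robot from the lower one. I'll regrip and shift it by that much.

Request:
{"op": "drive_tool", "data": {"rows": "75 0 0 45 0;75 0 0 45 0;75 0 0 35 0;75 0 0 13 0;75 0 0 7 0;75 0 0 0 0;0 0 0 0 0;0 0 0 0 0;0 0 0 0 0;0 0 0 0 0"}}

```text
clock: 20.75
eef_pos: [0.5517, -0.2104, 0.0286]
tool_rot: [0.634, 0.773, 0.001, 0.002]
ft_force: [-0.3, -1.1, 6.5]
grip_width: 0.0581
```

Request:
{"op": "drive_tool", "data": {"rows": "0 0 0 -5 0;0 0 0 -5 0;0 0 0 0 0;0 0 0 0 0"}}

```text
clock: 21.15
eef_pos: [0.5498, -0.2097, 0.0363]
tool_rot: [0.634, 0.773, -0.0, -0.0]
ft_force: [-0.0, 0.8, -0.3]
grip_width: 0.0582
```

Request:
{"op": "drive_tool", "data": {"rows": "0 0 4.7 0 0;0 0 0 2 0;0 0 0 2 0;0 0 0 0 0;0 0 0 0 0"}}

```text
clock: 21.65
eef_pos: [0.5543, -0.2087, 0.032]
tool_rot: [0.634, 0.773, -0.0, -0.0]
ft_force: [0.6, -0.4, -1.5]
grip_width: 0.0581
```

Request:
{"op": "drive_tool", "data": {"rows": "0 0 0 2 0;0 0 0 2 0;0 0 0 1 0;0 0 0 0 0;0 0 0 0 0"}}

```text
clock: 22.15
eef_pos: [0.5546, -0.2089, 0.0286]
tool_rot: [0.634, 0.773, 0.0, 0.0]
ft_force: [-2.6, 1.1, 5.4]
grip_width: 0.0586
```

Request:
{"op": "drive_tool", "data": {"rows": "66 0 0 0 0;70 0 0 0 0;75 0 0 0 0;75 0 0 -15 0;75 0 0 -45 0;75 0 0 -45 0;75 0 0 -40 0;75 0 0 0 0;75 0 0 0 0"}}

```text
clock: 23.05
eef_pos: [0.5553, -0.2091, 0.1735]
tool_rot: [0.634, 0.773, 0.001, 0.001]
ft_force: [-0.1, 1.6, -0.8]
grip_width: 0.0751
```

```bash
python3 -c "
from h import *
import pickle;d0=pickle.load(open('side0.pkl','rb'))['image'];d=snap('side')['image']
def ext(im,r):
    g=im[r,235:325].astype(float).sum(1); g=np.interp(np.arange(0,90,.1),np.arange(90),g); k=np.where(g<130)[0]
    return (round(235+k[0]/10,1),round(235+k[-1]/10,1)) if len(k) else None
for r in range(166,187): print(r,'before',ext(d0,r),'now',ext(d,r))
go(.53,-.378,.15,82.3)
c=snap('wrist','pics/w13.png'); print('marker px',proj(c,[.53,-.378,.01]))
"
```

```text
166 before None now None
167 before None now (np.float64(278.6), np.float64(281.1))
168 before None now (np.float64(256.0), np.float64(281.7))
169 before None now (np.float64(255.8), np.float64(282.0))
170 before None now (np.float64(255.7), np.float64(282.6))
171 before None now (np.float64(255.6), np.float64(303.1))
172 before None now (np.float64(255.2), np.float64(303.2))
173 before (np.float64(278.8), np.float64(281.0)) now (np.float64(255.0), np.float64(303.2))
174 before (np.float64(278.0), np.float64(281.9)) now (np.float64(254.9), np.float64(303.3))
175 before (np.float64(277.8), np.float64(282.0)) now (np.float64(254.6), np.float64(303.3))
176 before (np.float64(256.4), np.float64(282.0)) now (np.float64(254.1), np.float64(303.3))
177 before (np.float64(255.9), np.float64(281.3)) now (np.float64(253.9), np.float64(303.3))
178 before (np.float64(255.4), np.float64(302.5)) now (np.float64(254.1), np.float64(303.3))
179 before (np.float64(255.1), np.float64(303.1)) now (np.float64(254.1), np.float64(303.4))
180 before (np.float64(255.1), np.float64(303.3)) now (np.float64(254.2), np.float64(303.4))
181 before (np.float64(255.1), np.float64(303.3)) now (np.float64(254.4), np.float64(303.4))
182 before (np.float64(255.5), np.float64(303.3)) now (np.float64(254.7), np.float64(303.5))
183 before (np.float64(277.7), np.float64(303.0)) now (np.float64(264.7), np.float64(303.9))
184 before None now (np.float64(269.0), np.float64(303.9))
185 before None now (np.float64(270.3), np.float64(303.1))
186 before None now (np.float64(274.9), np.float64(285.0))
at [ 0.5542 -0.2087  0.1717] jaw yaw 101.24 tilt [-0.001  0.    -1.   ] j6 -0.56 w 0.0751 clk 23.1
shift [-161.3  -56.7   21.7] turn 0.331 (or -2.811)
marker px (np.float64(80.76019867437813), np.float64(122.53169599409402))
```

Request:
{"op": "drive_tool", "data": {"rows": "45 -40.3 -14.2 0 0;45 -40.3 -14.2 0 0;45 -40.3 -14.2 0 0;45 -40.4 -14.1 0 0;45 0 0 7 0.11;45 0 0 7 0.11;45 0 0 7 0.11;45 0 0 0 0;45 0 0 0 0"}}

```text
clock: 24.05
eef_pos: [0.5296, -0.3775, 0.1495]
tool_rot: [0.752, 0.659, -0.0, -0.002]
ft_force: [-0.6, -0.7, 0.7]
grip_width: 0.0452
```

```bash
cat >> h.py <<'E'
def blob(c,guess,z,thr=120,rad=90,maxrow=420,axis=None):
    """bright thing nearest the guess: centre, long axis and size"""
    im=c["image"]; g=np.array(proj(c,[*guess,z])); m=((im.min(2)>thr)).astype(np.uint8)
    yy,xx=np.mgrid[:420,:560]; m[(np.hypot(xx-g[0],yy-g[1])>rad)|(yy>maxrow)]=0
    m=cv2.morphologyEx(m,cv2.MORPH_CLOSE,np.ones((7,7))); n,l,st,ce=cv2.connectedComponentsWithStats(m)
    i=1+np.argmax(st[1:,4]); ys,xs=np.where(l==i); b=cv2.boxPoints(cv2.minAreaRect(np.c_[xs,ys].astype(np.float32)))
    Q=np.array([ray(c,*q,z)[:2] for q in b]); a,b2=Q[1]-Q[0],Q[2]-Q[1]
    if np.linalg.norm(a)<np.linalg.norm(b2): a,b2=b2,a
    u=a/np.linalg.norm(a); u=u*np.sign(u[0]); print("blob",Q.mean(0).round(4),"axis %.1f"%np.degrees(np.arctan2(u[1],u[0])),"size %.3f %.3f"%(np.linalg.norm(a),np.linalg.norm(b2)),"ends",(Q.mean(0)-u*np.linalg.norm(a)/2).round(4),(Q.mean(0)+u*np.linalg.norm(a)/2).round(4),b.round().tolist())
E
python3 -c "
from h import *
go(.53,-.378,.0,82.3)
c=snap('wrist','pics/w14.png'); print('marker px',proj(c,[.53,-.378,.01]))
blob(c,(.50,-.372),.012,rad=150,maxrow=270)
"
```

```text
at [ 0.5296 -0.3775  0.1495] jaw yaw 82.46 tilt [-0.003  0.002 -1.   ] j6 -0.49 w 0.0452 clk 24.1
shift [ -0.7   1.  149.5] turn 0.003 (or -3.139)
marker px (np.float64(275.81680129824315), np.float64(198.01690442516826))
blob [ 0.5106 -0.3798] axis -14.0 size 0.084 0.016 ends [ 0.4697 -0.3696] [ 0.5516 -0.39  ] [[255.0, 224.0], [266.0, 120.0], [286.0, 122.0], [276.0, 226.0]]
```

View pics/w14.png

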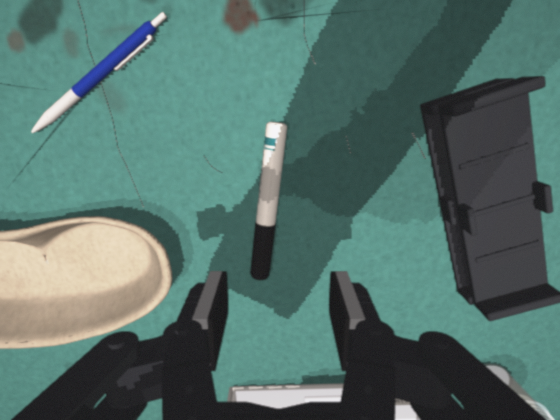

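The marker runs from (274,122), its white end, to (260,279), its cap. The wooden bowl at left ends at column 170, about 7 cm away, and the stack at right looks square.

Request:
{"op": "drive_tool", "data": {"rows": "45 -6.5 6.3 35 0.095;45 0 0 40 0;45 0 0 35 0;45 0 0 18 0;45 0 0 9 0;45 0 0 7 0;45 0 0 0 0;0 0 0 0 0;0 0 0 0 0;0 0 0 0 0;0 0 0 0 0"}}

```text
clock: 25.2
eef_pos: [0.5368, -0.3861, 0.0091]
tool_rot: [0.783, 0.622, 0.0, 0.002]
ft_force: [0.0, -0.6, 6.4]
grip_width: 0.0138
```

Request:
{"op": "drive_tool", "data": {"rows": "0 0 0 -10 0;0 0 0 -45 0;0 0 0 -45 0;0 0 0 -45 0;0 0 0 -45 0;0 0 0 0 0;0 0 0 0 0"}}

```text
clock: 25.9
eef_pos: [0.5364, -0.3858, 0.1995]
tool_rot: [0.783, 0.622, 0.001, 0.002]
ft_force: [0.0, -0.7, -0.8]
grip_width: 0.0141
```

```bash
python3 -c "
from h import *
go(.5333,.2863,.15,101.8)
c=snap('wrist','pics/w15.png')
import pickle;pickle.dump(c,open('w15.pkl','wb'))
im=c['image'];T=np.array(c['tool_from_camera']);f,cx,cy=K(c)
m=(im.min(2)>110).astype(np.uint8);m[:,:225]=0;m[:,335:]=0
n,l,st,ce=cv2.connectedComponentsWithStats(m)
for i in range(1,n):
  if st[i,4]>300: print(st[i],ce[i])
"
```

```text
at [ 0.5364 -0.3858  0.1995] jaw yaw 76.89 tilt [ 0.003 -0.002 -1.   ] j6 -0.39 w 0.0141 clk 25.9
shift [ 654.  -155.6   48. ] turn -0.435 (or 2.707)
[ 258  130   41  191 6083] [278.89248726 222.20384679]
```

```bash
python3 -c "
from h import *
import pickle;c=pickle.load(open('w15.pkl','rb'))
T=np.array(c['tool_from_camera']);f,cx,cy=K(c)
for v in (130,):
  d=T[:3,:3]@np.array([(278-cx)/f,(v-cy)/f,1]);
  for z in (-.005,0,.005): s=(z-T[2,3])/d[2]; print(z,((T[:3,3]+s*d)*1000).round(1))
m=(c['image'].min(2)>110)
for r in (140,170,200,230,260,290): k=np.where(m[r,225:335])[0]; print(r,225+k.min(),225+k.max())
"
```

```text
-0.005 [  1.1 -69.2  -5. ]
0 [  1.1 -68.7   0. ]
0.005 [  1.1 -68.2   5. ]
140 258 298
170 281 297
200 261 296
230 262 295
260 263 295
290 264 292
```

Request:
{"op": "drive_tool", "data": {"rows": "0 46.8 -11 0 0;0 46.8 -11 0 0;0 46.8 -11 0 0;0 46.8 -11 0 0;0 46.8 -11 0 0;0 46.8 -11 0 0;0 46.8 -11 0 0;0 46.8 -11 0 0;0 46.8 -11 0 0;0 46.8 -11 0 0;0 46.8 -11 0 0;0 46.8 -11 0 0"}}

```text
clock: 27.15
eef_pos: [0.5327, 0.193, 0.1949]
tool_rot: [0.783, 0.622, -0.002, -0.001]
ft_force: [-0.0, -0.4, -0.5]
grip_width: 0.0142
```

Request:
{"op": "drive_tool", "data": {"rows": "0 46.8 -11 0 0;0 46.5 -11 0 0;0 0 0 10 -0.11;0 0 0 20 -0.11;0 0 0 20 -0.11;0 0 0 20 -0.107;0 0 0 20 0;0 0 0 20 0;0 0 0 0 0;0 0 0 0 0"}}

```text
clock: 28.15
eef_pos: [0.5329, 0.2867, 0.0857]
tool_rot: [0.63, 0.777, -0.002, -0.001]
ft_force: [-0.5, -0.2, 0.1]
grip_width: 0.0141
```

```bash
python3 -c "
from h import *
go(.535,.2868,.009,101.9)
c=snap('wrist','pics/w16.png')
tray(c,(.547,.218))
"
```

```text
at [0.5329 0.2867 0.0857] jaw yaw 101.93 tilt [-0.004 -0.002 -1.   ] j6 0.29 w 0.0141 clk 28.1
shift [-0.2  2.3 76.7] turn 0.001 (or -3.141)
tray ctr [0.5137 0.209 ] yaw 11.54 LxW 0.107 0.065 box [[92, 81], [210, 75], [219, 254], [101, 260]]
  vial [0.487  0.2078] axis 100.0 size 0.050 0.013 in tray x,y mm [-26.4   4.1]
  vial [0.5306 0.2095] axis 87.2 size 0.062 0.026 in tray x,y mm [16.6 -2.9]
  vial [0.5599 0.2297] axis 95.7 size 0.034 0.003 in tray x,y mm [49.4 11.1]
```

Request:
{"op": "drive_tool", "data": {"rows": "0 -0.2 2.3 30 0;0 0 0 25 0;0 0 0 10 0;0 0 0 6 0;0 0 0 4 0;0 0 0 1 0;0 0 0 0 0;0 0 0 0 0"}}

```text
clock: 29.0
eef_pos: [0.5372, 0.288, 0.0122]
tool_rot: [0.63, 0.777, 0.001, 0.0]
ft_force: [-1.2, -0.7, 0.5]
grip_width: 0.0139
```

Request:
{"op": "drive_tool", "data": {"rows": "28 0 0 0 0;28 0 0 0 0;28 0 0 0 0;28 0 0 -15 0;28 0 0 -45 0;28 0 0 -45 0;28 0 0 -40 0;28 0 0 0 0;28 0 0 0 0"}}

```text
clock: 29.9
eef_pos: [0.5374, 0.2881, 0.1578]
tool_rot: [0.63, 0.777, 0.002, 0.001]
ft_force: [0.1, -0.2, 0.5]
grip_width: 0.0279
```

```bash
python3 -c "
from h import *
go(.483,.393,.15,101)
c=snap('wrist','pics/w17.png')
blob(c,(.50,.28),.012,rad=120,maxrow=270)
blob(c,(.483,.393),.006,thr=110,rad=110)
print(proj(c,[.483,.393,.01]))
"
```

```text
at [0.5374 0.2881 0.1578] jaw yaw 101.93 tilt [ 0.003  0.002 -1.   ] j6 0.28 w 0.0279 clk 29.9
shift [113.9 -31.5   7.8] turn 0.016 (or -3.125)
blob [0.5101 0.2838] axis 12.5 size 0.082 0.016 ends [0.47   0.2749] [0.5501 0.2927] [[268.0, 108.0], [289.0, 108.0], [289.0, 209.0], [268.0, 209.0]]
blob [0.4871 0.392 ] axis 7.1 size 0.105 0.016 ends [0.4352 0.3855] [0.539  0.3985] [[391.0, 217.0], [416.0, 90.0], [436.0, 94.0], [411.0, 221.0]]
(np.float64(417.50002947092463), np.float64(155.67396072299556))
```

View pics/w17.png

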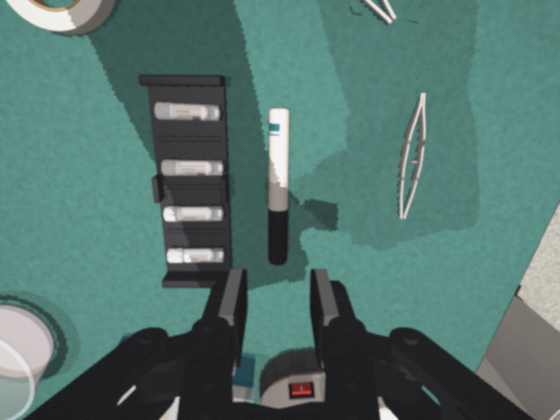

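The full tray holds four vials. The marker lies parallel at its left, (278,108–263), with tray rows about 75–285. The small forceps run from (423,94) to (404,218), 105 mm long by 16 mm wide, as they should be.

Request:
{"op": "drive_tool", "data": {"rows": "45 37.4 -9.2 0 0;45 37.4 -9.2 0 0;45 37.3 -9.3 0 0;45 0 0 40 0.084;45 0 0 40 0;45 0 0 40 0;45 0 0 17 0;45 0 0 0 0;45 0 0 0 0"}}

```text
clock: 30.85
eef_pos: [0.4855, 0.391, 0.018]
tool_rot: [0.662, 0.75, -0.001, -0.0]
ft_force: [-0.4, -0.3, 0.1]
grip_width: 0.0446
```

```bash
python3 -c "
from h import *
go(.4871,.392,.004,97.1)
c=snap('wrist','pics/w18.png')
blob(c,(.46,.389),.006,thr=110,rad=110,maxrow=200)
"
```

```text
at [0.4855 0.391  0.018 ] jaw yaw 97.12 tilt [-0.002 -0.002 -1.   ] j6 0.55 w 0.0446 clk 30.9
shift [ 0.8  1.8 14. ] turn 0.000 (or -3.141)
blob [0.443  0.3837] axis 7.2 size 0.014 0.006 ends [0.4362 0.3829] [0.4497 0.3846] [[265.0, 170.0], [278.0, 170.0], [278.0, 200.0], [265.0, 200.0]]
```

Request:
{"op": "drive_tool", "data": {"rows": "35 -0.5 1.8 8 0;35 0 0 6 0;35 0 0 1 0;35 0 0 0 0;0 0 0 0 0;0 0 0 0 0;0 0 0 0 0;0 0 0 0 0"}}

```text
clock: 31.7
eef_pos: [0.4884, 0.3915, 0.0048]
tool_rot: [0.662, 0.75, 0.0, 0.0]
ft_force: [-0.2, -0.6, 2.4]
grip_width: 0.0116
```

Request:
{"op": "drive_tool", "data": {"rows": "0 0 0 -10 0;0 0 0 -45 0;0 0 0 -45 0;0 0 0 -45 0;0 0 0 0 0;0 0 0 0 0"}}

```text
clock: 32.3
eef_pos: [0.489, 0.3922, 0.1517]
tool_rot: [0.662, 0.75, 0.002, 0.0]
ft_force: [0.0, -0.9, -0.8]
grip_width: 0.0119
```

```bash
python3 -c "
from h import *
go(.5614,.1529,.15,101.9)
c=snap('wrist','pics/w19.png')
im=c['image'];T=np.array(c['tool_from_camera']);f,cx,cy=K(c)
m=(im.min(2)>105).astype(np.uint8);m[:,:245]=0;m[:,315:]=0;m[:90]=0;m[280:]=0
ys,xs=np.where(m); print(ys.min(),ys.max())
for r in range(ys.min(),ys.min()+100,15): k=np.where(m[r])[0]; print(r,k.min() if len(k) else 0,k.max() if len(k) else 0)
u=278;d=T[:3,:3]@np.array([(u-cx)/f,(ys.min()-cy)/f,1]);s=-T[2,3]/d[2];print(((T[:3,3]+s*d)*1000).round(1))
cv2.imwrite('pics/w19.png',im[80:330,150:410,::-1])
"
```

```text
at [0.489  0.3922 0.1517] jaw yaw 97.12 tilt [ 0.003  0.003 -1.   ] j6 0.55 w 0.0119 clk 32.3
shift [-246.4   42.1    1.3] turn -0.083 (or 3.058)
168 270
168 276 279
183 271 280
198 270 282
213 267 285
228 264 289
243 263 291
258 0 0
[  1.  -53.4   0. ]
```

View pics/w19.png

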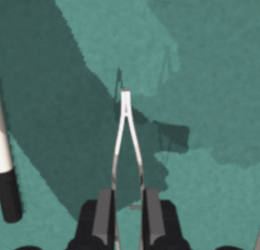

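The forceps are held centred and upright along the tool's y, tip at about crop (127,92). Carrying them over now.

Request:
{"op": "drive_tool", "data": {"rows": "0 -41.1 7.3 0 0;0 -41.1 7.3 0 0;0 -41.1 7.3 0 0;0 -41.1 7.3 0 0;0 -41 7.2 0 0;0 -41 7.2 0 0;0 0 0 30 -0.083;0 0 0 40 0;0 0 0 40 0;0 0 0 0 0;0 0 0 0 0"}}

```text
clock: 33.45
eef_pos: [0.5601, 0.1518, 0.0378]
tool_rot: [0.63, 0.776, -0.002, -0.002]
ft_force: [0.0, 0.1, 0.0]
grip_width: 0.0119
```

```bash
python3 -c "
from h import *
go(.5628,.1532,.0065,101.9)
"
```

```text
at [0.5601 0.1518 0.0378] jaw yaw 101.87 tilt [-0.005 -0.001 -1.   ] j6 0.06 w 0.0119 clk 33.5
shift [ 0.8  3.  31.3] turn -0.000 (or 3.141)
```

Request:
{"op": "drive_tool", "data": {"rows": "0 0.8 1.5 14 0;0 0 0 8 0;0 0 0 5 0;0 0 0 3 0;0 0 0 1 0;0 0 0 0 0;0 0 0 0 0"}}

```text
clock: 34.15
eef_pos: [0.5635, 0.1535, 0.0087]
tool_rot: [0.63, 0.776, 0.0, 0.0]
ft_force: [0.0, 0.0, -0.4]
grip_width: 0.0119
```

```bash
python3 -c "
from h import *
go(.5628,.1532,.0065,101.9);print(bot.get_obs()['ft_force'])
"
```

```text
at [0.5635 0.1535 0.0087] jaw yaw 101.87 tilt [ 0.001  0.    -1.   ] j6 0.06 w 0.0119 clk 34.1
shift [-0.1 -0.7  2.2] turn -0.000 (or 3.141)
[ 0.02958349  0.03304281 -0.40827345]
```

Still about 3 mm above the table; lower a little more, release and back off.

Request:
{"op": "drive_tool", "data": {"rows": "0 0 -0.7 1.5 0;0 0 0 1.5 0;0 0 0 0 0;0 0 0 0 0;26 0 0 0 0;26 0 0 0 0;26 0 0 0 0;26 0 0 -15 0;26 0 0 -45 0;26 0 0 -45 0;26 0 0 -45 0;26 0 0 0 0"}}

```text
clock: 35.35
eef_pos: [0.5671, 0.1544, 0.1632]
tool_rot: [0.63, 0.776, 0.006, 0.004]
ft_force: [0.8, 0.3, 0.1]
grip_width: 0.026
```

Request:
{"op": "drive_tool", "data": {"rows": "26 0 -45 0 0;26 0 -45 0 0;26 0 0 -30 0;26 0 0 0 0;26 0 0 0 0"}}

```text
clock: 35.85
eef_pos: [0.4755, 0.135, 0.186]
tool_rot: [0.63, 0.776, 0.001, 0.001]
ft_force: [0.5, -0.5, 0.2]
grip_width: 0.0263
```

```bash
python3 -c "
from h import *
go(.55,.15,.15,101.9)
c=snap('wrist');s=snap('scene');d=snap('side')
import pickle;pickle.dump((c,s,d),open('fin.pkl','wb'))
tray(c,(.547,.218))
blob(c,(.5614,.1529),.006,thr=110,rad=90)
blob(c,(.51,.2838),.012,rad=70)
a=c['image'];b=cv2.resize(s['image'][170:270,140:380],None,fx=2.3,fy=2.3,interpolation=2)
e=cv2.resize(d['image'][140:290,200:340],None,fx=2,fy=2,interpolation=2)
o=np.zeros((600,800,3),np.uint8);aa=cv2.resize(a,(480,360));o[:360,:480]=aa;o[365:365+b.shape[0],:b.shape[1]]=b;o[:300,490:770]=e
cv2.imwrite('pics/fin.png',o[:,:,::-1])
"
```

```text
at [0.4755 0.135  0.186 ] jaw yaw 101.87 tilt [ 0.003  0.001 -1.   ] j6 0.07 w 0.0263 clk 35.9
shift [-0.7 75.8 36.3] turn -0.000 (or 3.141)
tray ctr [0.4899 0.206 ] yaw 17.46 LxW 0.065 0.061 box [[315, 183], [384, 183], [384, 249], [315, 249]]
  vial [0.4863 0.2077] axis 99.8 size 0.048 0.013 in tray x,y mm [-3.   2.7]
blob [0.5622 0.1541] axis 14.5 size 0.103 0.014 ends [0.5121 0.1411] [0.6123 0.1671] [[268.0, 221.0], [283.0, 221.0], [287.0, 313.0], [272.0, 313.0]]
blob [0.5116 0.2838] axis 11.3 size 0.086 0.017 ends [0.4695 0.2753] [0.5537 0.2922] [[406.0, 289.0], [417.0, 208.0], [435.0, 210.0], [423.0, 291.0]]
```

View pics/fin.png

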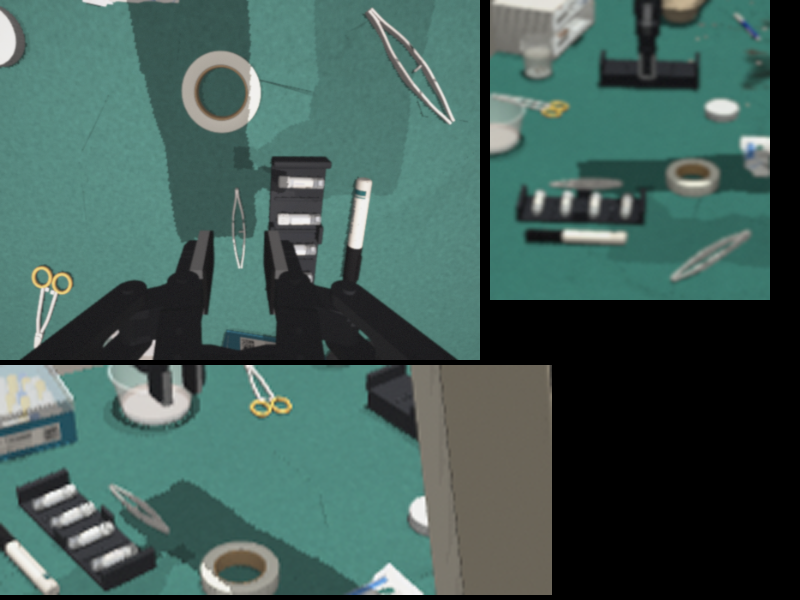

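The final picture shows all four bays filled, the forceps at the right side (wrist panel, (238,190–268)), the marker at the left, and the stack standing. One last numeric check of the forceps' angle.

```bash
python3 -c "
from h import *
import pickle;c,s,d=pickle.load(open('fin.pkl','rb'))
im=c['image']; 
for thr in (95,110,130):
  m=(im.min(2)>thr); m[:,:262]=0;m[:,292:]=0;m[:212]=0;m[318:]=0
  ys,xs=np.where(m);P=np.array([ray(c,x,y,.006)[:2] for x,y in zip(xs,ys)]);A=P[P[:,0]<P[:,0].min()+.01].mean(0);B=P[P[:,0]>P[:,0].max()-.01].mean(0);e=B-A
  w=np.linalg.eigh(np.cov(P.T))[1][:,1]; print(thr,P.mean(0).round(4),'ends',A.round(4),B.round(4),'axis ends %.1f pca %.1f'%(np.degrees(np.arctan2(e[1],e[0])),np.degrees(np.arctan(w[1]/w[0]))))
for n,img in (('s',s),('d',d)):
  f=(.5614,.1529); blob(img,f,.006,thr=105,rad=30 if n=='s' else 24)
"
```

```text
95 [0.5675 0.1554] ends [0.5161 0.1426] [0.6081 0.1655] axis ends 13.9 pca 14.2
110 [0.5671 0.1553] ends [0.5168 0.1427] [0.6074 0.1655] axis ends 14.1 pca 14.2
130 [0.5747 0.1569] ends [0.517  0.1427] [0.6076 0.1656] axis ends 14.2 pca 14.6
blob [0.5473 0.2092] axis 9.7 size 0.132 0.051 ends [0.4821 0.198 ] [0.6124 0.2203] [[161.0, 234.0], [172.0, 222.0], [200.0, 250.0], [188.0, 261.0]]
blob [0.5519 0.1903] axis 14.2 size 0.099 0.088 ends [0.504  0.1781] [0.5998 0.2024] [[230.0, 230.0], [264.0, 230.0], [264.0, 247.0], [230.0, 247.0]]
```

```bash
python3 -c "
from workcell import bot
print(bot.job_done(), bot.get_obs()['clock'])"
```

```text
the job is handed in; nothing more can be done
the job is handed in; nothing more can be done
```

I finished the job in the order asked and handed it in at about 36 s of the 128 s.

- **Vials:** Both single vials now lie across the free bays of the two-vial tray. They read about 22 mm ahead of and 18 mm behind its centre (nominal ±20 mm), roughly square to the tray. The tray's measured position did not change beyond the 1–2 mm measuring noise.
- **Stack:** I set tray_p on tray_q. The side view showed it about 3 mm off lengthwise, so I regripped and shifted it. It then matched to within about 1 mm lengthwise. Crosswise I could only judge it to about 3–4 mm, and I saw no overhang.
- **Marker:** It lies on the left, about 32 mm clear of the tray, parallel to within about 1°, and 2–3 mm forward of centre.
- **Forceps:** The smaller pair lies on the right, about 29 mm clear of the tray and centred to about 1 mm. My last check put it about 2° off parallel, which I left.
- **Forces:** The largest wrist force I read was about 7 N, and the arm ended clear of everything.

One disagreement: the first crosswise positions from the side camera and the wrist camera differed by up to about 8 mm. I used the close-up wrist views.

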